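# Select the tall bottle's solvent line and start the purge

### The arm

A 6-joint arm with a two-finger parallel gripper is mounted at the origin on the work surface. World frame = base frame: x ahead of the robot, y to its left, z up, the work surface at z = 0. Lengths are in m, angles in degrees, forces in N, time in s.
With the tool pointing down it reaches from about 0.4 to 0.825 m from the base axis. Payload 7 kg.
Tool frame: the origin (TCP) lies on the centre line of the jaws, within the pads' length; the fingertips stand 14 mm ahead of it and the grasp point (between the pads) lies 5 mm behind it; z points along the fingers, y is the line along which they close (so a half turn about z gives the same grasp; the last joint's range is limited). The gripper opens to 88 mm and grips with 3 to 60 N. Pads are 19 mm wide; open, the fingers measure 130 mm over their backs; the gripper's body (78 mm by 193 mm) begins 47 mm behind the grasp point.
Start: joints at [-52.191, 20.546, 0.682, 0, -70.136, -16.507], TCP at [0.245, -0.629, 0.241] pointing down, gripper open.
Joint ranges: [-176.03, 176.03], [-82.01, 121.73], [-58.28, 71.71], [-173.87, 95.51], [-174.79, -0.11], [-173.66, 173.66]. Speed limits (degrees/s): [136.94, 136.94, 172.46, 180, 180, 180].

### API

Orientations are given as [roll, pitch, yaw] about the fixed x, y, z axes, in that order (R = Rz(yaw) Ry(pitch) Rx(roll)).
In Python, from plant import r gives the robot as it stands.
- The arm moves only by the tool send_rows, never from a script. Its argument "steps" is a list of rows, each an object with "dp": the shift along the tool's x, y, z in mm, a list of three; "roll": the turn about the tool's z in rad; "jaw": the opening in per cent of the stroke, from 0 (shut) to 100 (fully open). In form: [{"dp": [tx, ty, tz], "roll": roll, "jaw": jaw}, ...]. A call has 1 to 5 rows; each row is the pose to reach, as a shift and turn from the pose commanded when the call began, along the tool's axes at that moment; what a row does not reach only later rows make up. A row lasts 1/8 s, in which the tool goes at most 62.5 mm and 10.7 degrees, less where a joint would pass 70% of its speed; a pose out of reach is approached as far as the arm can. A call with a gripper value outside its range is refused whole. The fingers move at their own pace and stop on an object; "newtons" is the grip in N (left out, the last holds). Time passes only in rows, so rows that repeat a pose let the fingers close. It gives the time, the measured TCP pose, the force, the opening and the grip force at its end, in the units of the state.
- r.get_state(): the state, without advancing time (a new reading comes with each control period).
- r.capture(name): name is "scene" or "side" or "wrist"; returns a dict with "image" (480x640x3 uint8, blue, green, red), "K" (3x3 intrinsics, pixels), "rvec" (rotation vector, rad) and "tvec" (3), from world to camera coordinates, as OpenCV has them. Camera axes: x right, y down, z forward; pixel columns grow to the right and rows downward; lengths in m; the calibration is good to about 2 mm. A picture is of the moment at which its call begins. There is no depth.
- r.close_job(): hands the job in; it is judged then, once.
The state is a dict: "time_s": time; "joints": joint angles; "qd": joint speeds; "joint_torque": joint torques, N m; "tcp_pos": TCP position; "eef_rot": TCP orientation; "contact_force": force on the tool from outside, world axes, zero at the start; "moment": the same for the moment, N m; "gripper_width": finger opening in m; "gripper_force": force on a finger pad.
Only numpy, scipy, OpenCV 4.12 (cv2) and the standard library are available. Lean on these libraries where they do the work, as an engineer would, in place of code of your own. Each camera call takes 0.05 s, during which the arm holds its last target. There are 200 camera calls.

### The job

With the fingertips, gently press the solvent selector's round key that is in line with the tall bottle, let it spring back, then gently press the wide start bar to start the purge, and withdraw. Do not press the other keys, and leave the bottles, vial, wash bottle and beaker standing where they are.

Things in the scene. Friction and masses are not known exactly. Their poses are not given: they have to be found in the camera images.
- selector: Solvent selector, a fixed table-top unit at varying place and yaw (to 0.3 rad). Origin on the table; x points away from the robot towards its bottle tray, y left, z up. Keypad housing: white, black top, x -90 to +60 mm, 340 mm wide, 50 mm high. Bottle tray behind it: x 60 to 200 mm, 340 mm wide, floor 8 mm and rim 14 mm above the table.
- key0 (a joint): Travel in m of round channel key 0 (0 = leftmost, 3 = rightmost as seen from the robot): 0 up, 0.008 fully down. It registers from 0.004; spring, about 1 N to start it moving and 6 N fully down; springs back when let go. Pressing harder than 25 N harms it.
- key0_top (a point): Centre of the top face of round channel key 0: white disc 30 mm across, top 16 mm above the housing (66 mm above the table when up), at x 18, y 112.5 mm in the selector's frame; moves down with the key. Keys are 75 mm apart. The key is in line, along the selector's x, with bottle place 0, 117 mm behind it.
- place0 (a point): Bottle place 0 on the tray floor (black disc 66 mm across), x 135, y 112.5 mm in the selector's frame, 8 mm above the table; served by key 0.
- key1 (a joint): Travel in m of round channel key 1 (0 = leftmost, 3 = rightmost as seen from the robot): 0 up, 0.008 fully down. It registers from 0.004; spring, about 1 N to start it moving and 6 N fully down; springs back when let go. Pressing harder than 25 N harms it.
- key1_top (a point): Centre of the top face of round channel key 1: white disc 30 mm across, top 16 mm above the housing (66 mm above the table when up), at x 18, y 37.5 mm in the selector's frame; moves down with the key. Keys are 75 mm apart. The key is in line, along the selector's x, with bottle place 1, 117 mm behind it.
- place1 (a point): Bottle place 1 on the tray floor (black disc 66 mm across), x 135, y 37.5 mm in the selector's frame, 8 mm above the table; served by key 1.
- key2 (a joint): Travel in m of round channel key 2 (0 = leftmost, 3 = rightmost as seen from the robot): 0 up, 0.008 fully down. It registers from 0.004; spring, about 1 N to start it moving and 6 N fully down; springs back when let go. Pressing harder than 25 N harms it.
- key2_top (a point): Centre of the top face of round channel key 2: white disc 30 mm across, top 16 mm above the housing (66 mm above the table when up), at x 18, y -37.5 mm in the selector's frame; moves down with the key. Keys are 75 mm apart. The key is in line, along the selector's x, with bottle place 2, 117 mm behind it.
- place2 (a point): Bottle place 2 on the tray floor (black disc 66 mm across), x 135, y -37.5 mm in the selector's frame, 8 mm above the table; served by key 2.
- key3 (a joint): Travel in m of round channel key 3 (0 = leftmost, 3 = rightmost as seen from the robot): 0 up, 0.008 fully down. It registers from 0.004; spring, about 1 N to start it moving and 6 N fully down; springs back when let go. Pressing harder than 25 N harms it.
- key3_top (a point): Centre of the top face of round channel key 3: white disc 30 mm across, top 16 mm above the housing (66 mm above the table when up), at x 18, y -112.5 mm in the selector's frame; moves down with the key. Keys are 75 mm apart. The key is in line, along the selector's x, with bottle place 3, 117 mm behind it.
- place3 (a point): Bottle place 3 on the tray floor (black disc 66 mm across), x 135, y -112.5 mm in the selector's frame, 8 mm above the table; served by key 3.
- start (a joint): Travel in m of the start bar: 0 up, 0.008 fully down. Registers from 0.004; same spring as the round keys; springs back.
- start_top (a point): Centre of the top face of the start bar, the wide white bar key in the row nearest the robot, on the left: 75 mm wide (selector y), 26 mm deep (x), top 66 mm above the table, at x -50, y 85 mm in the selector's frame; moves down with the bar.
- stop (a joint): Travel in m of the square stop key: 0 up, 0.008 down; same spring. To be left alone.
- stop_top (a point): Centre of the top face of the square stop key, white, 26 x 26 mm, row nearest the robot, on the right, top 66 mm above the table, at x -50, y -105 mm in the selector's frame.
- bottle_tall: The tall solvent bottle: clear glass, blue cap, paper label, 56 mm across, 150 mm tall; loose, stands upright within 6 mm of one of the four places (which one varies). Origin: centre of its underside, z up.
- bottle_a: A short solvent bottle: same glass, cap and label, 56 mm across, 100 mm tall; loose, upright within 6 mm of one of the other places. Origin: centre of its underside, z up.
- bottle_b: A short solvent bottle: same glass, cap and label, 56 mm across, 100 mm tall; loose, upright within 6 mm of one of the other places. Origin: centre of its underside, z up.
- bottle_c: A short solvent bottle: same glass, cap and label, 56 mm across, 100 mm tall; loose, upright within 6 mm of one of the other places. Origin: centre of its underside, z up.
- vial: Amber glass vial with blue cap, 22 mm across, 42 mm tall; loose, stands on the keypad housing between the start bar and the stop key. Origin: centre of its underside, z up.
- wash_bottle: White plastic wash bottle, 60 mm across, 160 mm tall with its spout; loose on the table to the left of the selector. Origin: centre of its underside, z up.
- beaker: Clear plastic beaker, 66 mm across the rim, 85 mm tall; loose on the table to the right of the selector. Origin: centre of its underside, z up.
There are look-alikes about, which are no part of the job. What is shaped like the bottle_a but black is not meant.

How it is judged:
By the outcome, as a careful person would: the job done as asked, in the order asked, and still so for the second after the job is handed in, with the robot touching nothing.
It also fails if it takes over 43 s, if anything falls off the work surface, if the arm or the gripper's body presses on something with over 40 N, if the wrist force passes 120 N, or if a joint passes its speed limit or range.

## Working session

There is one attempt and no reset: what is moved stays moved. The work goes in short steps, Python scripts to look and compute and a tool call to move; the robot and the scene stay as the last step left them, time stands still between calls to the robot, and variables do not carry over. Pictures are saved under pics/ and viewed, at most 10 in all, crops included, and the job is handed in when it is done.

Besides the shell and the picture viewer there is one more tool, called in YAML: its name, and indented under it one key for each argument. send_rows: Moves the arm, as the interface text tells. Its arguments: {"type":"object","properties":{"steps":{"type":"array","items":{"type":"object","properties":{"dp":{"type":"array","items":{"type":"number"}},"roll":{"type":"number"},"jaw":{"type":"number"}}}},"newtons":{"type":"number"}},"required":["steps"]}

```bash
mkdir -p pics; python3 - <<'E'
from plant import r
import cv2,pickle
d={}
for n in("scene","side"):
    c=r.capture(n);cv2.imwrite(f"pics/{n}1.png",c["image"]);d[n]=c
pickle.dump(d,open("caps.pkl","wb"))
s=r.get_state();print(s["time_s"],s["tcp_pos"],s["eef_rot"],s["contact_force"],s["gripper_width"])
E
```

```text
0.1 [ 0.24503256 -0.62848584  0.23971853] [ 1.79912348e+02 -6.93363523e-03 -1.58703893e+02] [ 0.51619625 -0.12002212 -0.76122059] 0.08728822260154039
```

View pics/scene1.png

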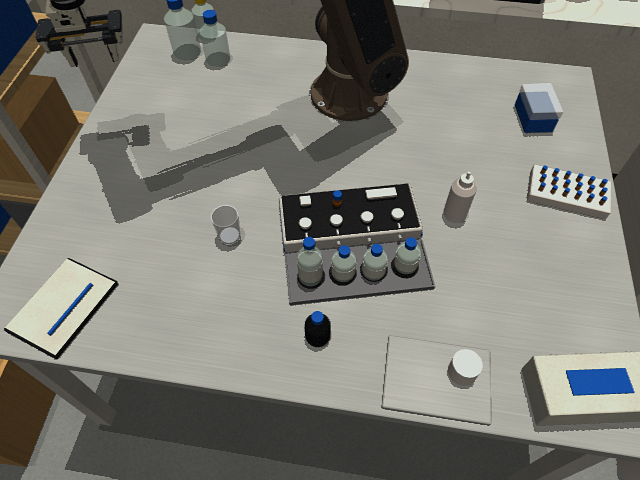

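View pics/side1.png

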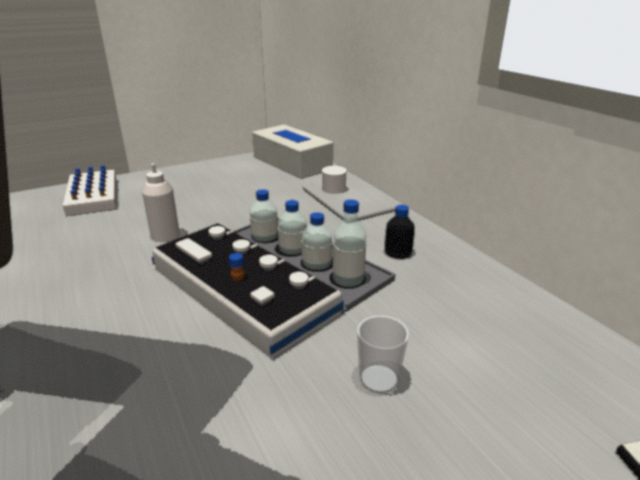

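Scene view (camera faces the robot, so its left is the robot's right): candidate bottles are at (310,265), (344,266), (375,263) and (408,257), with a black look-alike at (318,330). The round keys are at (305,223), (336,219), (367,216) and (398,213), the stop key at (305,201) and the start bar at (381,193). The bottle at (310,265) looks tallest, and the side view agrees at (350,245), so the key should be key 3, the robot's rightmost. Next I fit the selector pose and check that choice in a crop.

```bash
cat > fit.py <<'E'
import cv2,pickle,numpy as np
from scipy.optimize import least_squares
d=pickle.load(open("caps.pkl","rb"))
L=np.array([[18,-112.5,66],[18,-37.5,66],[18,37.5,66],[18,112.5,66],[-50,-105,66],[-50,85,66]])/1000
G={"scene":[(305,223),(336,219),(367,216),(398,213),(305,201),(381,193)],
   "side":[(299,279),(269,262),(241,245),(217,232),(262,295),(193,250)]}
def W(p,q): 
    c,s=np.cos(p[2]),np.sin(p[2]); return np.c_[q[:,:2]@np.array([[c,s],[-s,c]])+p[:2],q[:,2]]
def proj(n,P): c=d[n]; return cv2.projectPoints(P,c["rvec"],c["tvec"],c["K"],None)[0][:,0]
obs={}
for n,g in G.items():
    m=cv2.inRange(cv2.cvtColor(d[n]["image"],cv2.COLOR_BGR2GRAY),185,255)
    k,l,st,ce=cv2.connectedComponentsWithStats(m)
    obs[n]=[]
    for x in g:
        j=1+np.argmin(np.hypot(*(ce[1:]-x).T)); ok=np.hypot(*(ce[j]-x))<5 and st[j,4]<600
        obs[n].append(ce[j] if ok else x); print(n,x,ce[j].round(1),st[j,4],ok)
res=lambda p,ns=("scene","side"):np.concatenate([(proj(n,W(p,L))-obs[n]).ravel() for n in ns])
if __name__=="__main__":
    for ns in (("scene",),("side",),("scene","side")):
        f=least_squares(res,[.5,0,0],args=(ns,),loss="soft_l1");print(ns,f.x.round(4),np.abs(f.fun).max().round(2),np.round(f.fun,1))
    p=f.x;print(W(p,L).round(4))
    B=np.array([[135,-112.5,158],[135,-112.5,108],[135,-37.5,158],[135,-37.5,108],[135,37.5,108],[135,112.5,108]])/1000
    for n in d: print(n,proj(n,W(p,B)).round(0).tolist())
    im=cv2.resize(d["scene"]["image"][170:310,270:445],None,fx=4,fy=4,interpolation=cv2.INTER_CUBIC)
    for q in proj("scene",W(p,L)): cv2.circle(im,tuple(int(v) for v in (q+.5-[270,170])*4),3,(0,0,255),-1)
    cv2.imwrite("pics/crop1.png",im)
E
python3 fit.py
```

```text
scene (305, 223) [304.9 222. ] 85 True
scene (336, 219) [336.  218.9] 85 True
scene (367, 216) [366.8 215.8] 83 True
scene (398, 213) [397.3 212.7] 82 True
scene (305, 201) [305.2 199.5] 77 True
scene (381, 193) [380.8 192.1] 221 True
side (299, 279) [298.4 276.9] 135 True
side (269, 262) [267.9 259.3] 112 True
side (241, 245) [240.9 243.7] 93 True
side (217, 232) [216.3 229.7] 77 True
side (262, 295) [261.7 293.1] 150 True
side (193, 250) [193.1 248.3] 293 True
('scene',) [0.4952 0.0673 0.2834] 0.19 [-0.   0.1 -0.   0.  -0.  -0.   0.1 -0.  -0.2 -0.   0.2 -0. ]
('side',) [0.494  0.0631 0.2804] 0.55 [ 0.2  0.3  0.2  0.1 -0.2 -0.   0.1 -0.2  0.1  0.1 -0.5 -0.6]
('scene', 'side') [0.4948 0.0659 0.2807] 1.36 [-0.6 -0.2 -0.6 -0.2 -0.6 -0.2 -0.5 -0.1 -0.7 -0.3 -0.3 -0.2 -0.  -0.7
 -0.  -0.8 -0.3 -0.8  0.  -0.9 -0.1 -1.  -0.4 -1.4]
[[ 0.5433 -0.0372  0.066 ]
 [ 0.5225  0.0348  0.066 ]
 [ 0.5017  0.1069  0.066 ]
 [ 0.481   0.179   0.066 ]
 [ 0.4759 -0.0489  0.066 ]
 [ 0.4232  0.1337  0.066 ]]
scene [[309.0, 241.0], [309.0, 253.0], [344.0, 237.0], [343.0, 250.0], [376.0, 247.0], [410.0, 243.0]]
side [[350.0, 201.0], [349.0, 228.0], [317.0, 188.0], [317.0, 214.0], [289.0, 202.0], [264.0, 190.0]]
```

View pics/crop1.png

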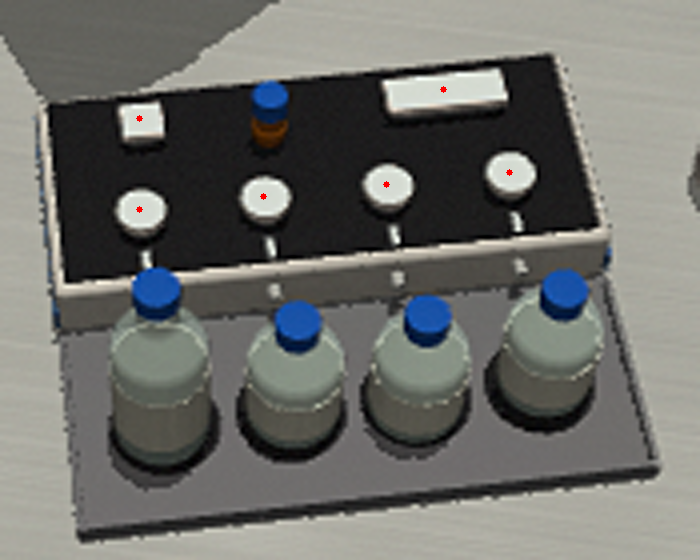

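The crop confirms it: the tall bottle's cap (scene about (309,242)) matches the 158 mm top predicted at place 3 (309,241), and the other three caps match 108 mm. So I press **key 3** at about (0.543, -0.037), then the start bar at about (0.423, 0.134). The tool's y axis should line up with the selector's y. The wash bottle's clearance still needs a check.

```bash
cat > go.py <<'E'
import numpy as np,sys
from plant import r
def go(t,yaw=None):
    s=r.get_state();p=np.array(s["tcp_pos"]);y=np.radians(s["eef_rot"][2]);d=np.array(t)-p
    print("t",round(s["time_s"],2),"p",p.round(4),"rot",np.round(s["eef_rot"],2),"F",np.round(s["contact_force"],2))
    print("dp",(1000*np.array([np.cos(y)*d[0]+np.sin(y)*d[1],np.sin(y)*d[0]-np.cos(y)*d[1],-d[2]])).round(1),"roll",None if yaw is None else round(y-yaw,4))
if __name__=="__main__":
    a=[float(v) for v in sys.argv[1:]]; go(a[:3],np.radians(a[3]) if len(a)>3 else None)
E
python3 go.py .543 -.0375 .240 -163.9
python3 - <<'E'
import pickle,cv2,numpy as np
d=pickle.load(open("caps.pkl","rb"))
def ray(n,px,z):
    c=d[n];R=cv2.Rodrigues(np.array(c["rvec"]))[0];o=-R.T@np.ravel(c["tvec"]);v=R.T@np.linalg.inv(c["K"])@[*px,1];return o+v*(z-o[2])/v[2]
for n,px in(("scene",(468,176)),("side",(153,166))):
    w=ray(n,px,.155);q=w[:2]-[.4948,.0659];c,s=np.cos(.2807),np.sin(.2807);print(w.round(3),"sel",(c*q[0]+s*q[1]).round(3),(-s*q[0]+c*q[1]).round(3))
E
```

```text
t 0.1 p [ 0.245  -0.6285  0.2397] rot [ 1.7991e+02 -1.0000e-02 -1.5870e+02] F [ 0.52 -0.12 -0.76]
dp [-4.923e+02  4.424e+02 -3.000e-01] roll 0.0907
[0.417 0.329 0.155] sel -0.002 0.274
[0.41  0.324 0.155] sel -0.01 0.271
```

The wash bottle is at about selector y 0.27, so there is 60 mm of clearance. I move above key 3 with the jaws shut.

send_rows:
  newtons: 5
  steps:
    - {"dp":[-49,44,0],"roll":0.02,"jaw":0}
    - {"dp":[-90,81,0],"roll":0.04,"jaw":0}
    - {"dp":[-131,118,0],"roll":0.06,"jaw":0}
    - {"dp":[-172,155,0],"roll":0.08,"jaw":0}
    - {"dp":[-213,192,0],"roll":0.09,"jaw":0}

```text
time_s: 0.72
tcp_pos: [0.3743, -0.3709, 0.2404]
eef_rot: [180.0, -0.0, -163.9]
contact_force: [1.1, -0.1, 1.0]
gripper_width: 0.0433
gripper_force: 0.0
```

```bash
python3 go.py .543 -.0375 .240 -163.9
```

```text
t 0.72 p [ 0.3743 -0.3709  0.2404] rot [ 1.7999e+02 -1.0000e-02 -1.6389e+02] F [ 1.07 -0.06  1.03]
dp [-254.6  273.5    0.4] roll 0.0001
```

send_rows:
  steps:
    - {"dp":[-42,45,0],"roll":0,"jaw":0}
    - {"dp":[-84,90,0],"roll":0,"jaw":0}
    - {"dp":[-126,135,0],"roll":0,"jaw":0}
    - {"dp":[-168,180,0],"roll":0,"jaw":0}
    - {"dp":[-205,220,0],"roll":0,"jaw":0}

```text
time_s: 1.35
tcp_pos: [0.5101, -0.1021, 0.2406]
eef_rot: [180.0, 0.0, -163.8]
contact_force: [0.0, -0.5, 0.6]
gripper_width: 0.0009
gripper_force: 0.0
```

send_rows:
  steps:
    - {"dp":[-25,27,0],"roll":0,"jaw":0}
    - {"dp":[-50,53,0],"roll":0,"jaw":0}
    - {"dp":[-50,53,30],"roll":0,"jaw":0}
    - {"dp":[-50,53,60],"roll":0,"jaw":0}
    - {"dp":[-50,53,60],"roll":0,"jaw":0}

```text
time_s: 1.98
tcp_pos: [0.5412, -0.0396, 0.1783]
eef_rot: [180.0, -0.3, -163.9]
contact_force: [-0.9, 0.3, -0.2]
gripper_width: 0.0004
gripper_force: 0.0
```

```bash
python3 go.py .543 -.0375 .11 -163.9; python3 - <<'E'
from plant import r
import cv2,numpy as np
print(r.get_state()["gripper_width"])
a=r.capture("wrist")["image"];b=r.capture("scene")["image"][130:310,250:490]
b=cv2.resize(b,(640,480),interpolation=cv2.INTER_CUBIC)
cv2.imwrite("pics/w2.png",cv2.resize(np.hstack([a,b]),(800,300)))
E
```

```text
t 1.98 p [ 0.5412 -0.0396  0.1783] rot [ 179.97   -0.3  -163.86] F [-0.95  0.29 -0.16]
dp [-2.3  1.6 68.3] roll 0.0007
0.00040693271112546346
```

View pics/w2.png

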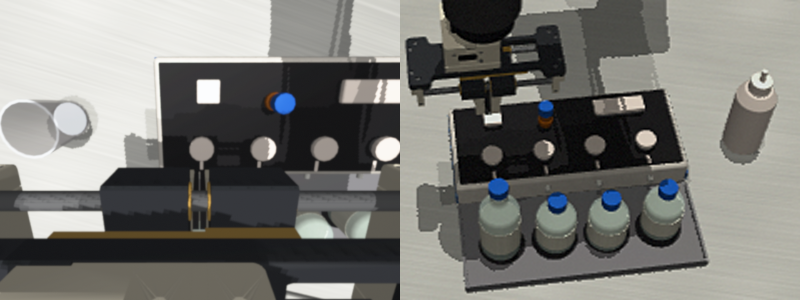

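The wrist view shows the closed fingertips at column 199, lined up with key 3 at (201,149). The scene crop shows the gripper above it. Next I come down to about 14 mm over the key.

send_rows:
  steps:
    - {"dp":[-2,1.5,35],"roll":0,"jaw":0}
    - {"dp":[-2,1.5,70],"roll":0,"jaw":0}
    - {"dp":[-2,1.5,84],"roll":0,"jaw":0}
    - {"dp":[-2,1.5,84],"roll":0,"jaw":0}

```text
time_s: 2.58
tcp_pos: [0.5447, -0.0376, 0.097]
eef_rot: [-180.0, -0.0, -163.9]
contact_force: [-0.2, 0.0, -0.0]
gripper_width: 0.0002
gripper_force: 0.0
```

```bash
python3 go.py .543 -.0375 .08 -163.9; python3 - <<'E'
from plant import r
import cv2,numpy as np
a=r.capture("side")["image"][190:330,210:400];b=r.capture("scene")["image"][130:270,250:440]
f=lambda x:cv2.resize(x,(400,295),interpolation=cv2.INTER_CUBIC)
cv2.imwrite("pics/w3.png",np.hstack([f(a),f(b)]))
E
```

```text
t 2.58 p [ 0.5447 -0.0376  0.097 ] rot [-1.7998e+02 -2.0000e-02 -1.6385e+02] F [-0.16  0.02 -0.04]
dp [ 1.6  0.6 17. ] roll 0.0008
```

View pics/w3.png

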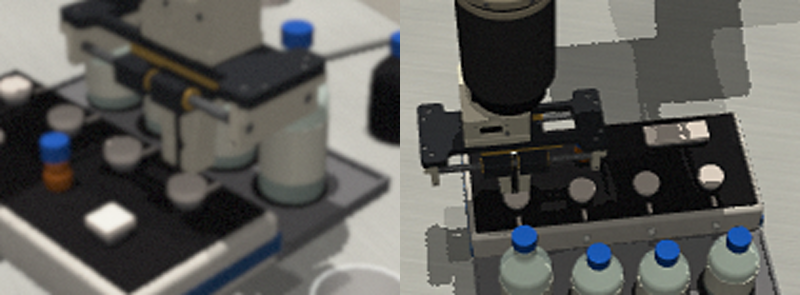

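Both views show the fingertips directly over key 3, at side crop (188,170) and scene crop (515,195). I lower gradually and watch the force.

send_rows:
  steps:
    - {"dp":[1,0.5,6],"roll":0,"jaw":0}
    - {"dp":[1,0.5,11],"roll":0,"jaw":0}
    - {"dp":[1,0.5,14],"roll":0,"jaw":0}
    - {"dp":[1,0.5,14],"roll":0,"jaw":0}

```text
time_s: 3.18
tcp_pos: [0.5432, -0.0373, 0.0823]
eef_rot: [-180.0, -0.0, -163.9]
contact_force: [0.1, -0.6, 0.3]
gripper_width: 0.0009
gripper_force: 0.0
```

send_rows:
  steps:
    - {"dp":[0,0,1.5],"roll":0,"jaw":0}
    - {"dp":[0,0,3],"roll":0,"jaw":0}
    - {"dp":[0,0,3],"roll":0,"jaw":0}

```text
time_s: 3.55
tcp_pos: [0.5435, -0.0372, 0.0796]
eef_rot: [-180.0, 0.0, -163.9]
contact_force: [-0.0, 0.2, 1.4]
gripper_width: 0.0006
gripper_force: 0.6
```

send_rows:
  steps:
    - {"dp":[0,0,1.5],"roll":0,"jaw":0}
    - {"dp":[0,0,3],"roll":0,"jaw":0}
    - {"dp":[0,0,4.5],"roll":0,"jaw":0}
    - {"dp":[0,0,4.5],"roll":0,"jaw":0}
    - {"dp":[0,0,4.5],"roll":0,"jaw":0}

```text
time_s: 4.18
tcp_pos: [0.5435, -0.0372, 0.0752]
eef_rot: [-180.0, 0.0, -163.9]
contact_force: [0.2, 0.0, 4.8]
gripper_width: 0.0005
gripper_force: 2.0
```

send_rows:
  steps:
    - {"dp":[0,0,1.3],"roll":0,"jaw":0}
    - {"dp":[0,0,1.3],"roll":0,"jaw":0}
    - {"dp":[0,0,1.3],"roll":0,"jaw":0}

```text
time_s: 4.55
tcp_pos: [0.5434, -0.0373, 0.0739]
eef_rot: [-180.0, 0.0, -163.9]
contact_force: [0.2, -0.1, 4.1]
gripper_width: 0.0005
gripper_force: 2.4
```

That is about 6 mm of travel at about 4.5 N, so the key has registered. I lift off and move to the start bar, which is +68 mm along tool x and +197.5 mm along tool y.

send_rows:
  steps:
    - {"dp":[0,0,-6],"roll":0,"jaw":0}
    - {"dp":[0,0,-20],"roll":0,"jaw":0}
    - {"dp":[0,0,-60],"roll":0,"jaw":0}
    - {"dp":[10,30,-80],"roll":0,"jaw":0}
    - {"dp":[27,80,-80],"roll":0,"jaw":0}

```text
time_s: 5.18
tcp_pos: [0.4959, 0.0325, 0.1559]
eef_rot: [180.0, 0.2, -164.0]
contact_force: [-0.2, 1.1, 0.3]
gripper_width: 0.0008
gripper_force: 0.0
```

send_rows:
  steps:
    - {"dp":[15,45,0],"roll":0,"jaw":0}
    - {"dp":[30,90,0],"roll":0,"jaw":0}
    - {"dp":[41,117.5,0],"roll":0,"jaw":0}
    - {"dp":[41,117.5,20],"roll":0,"jaw":0}
    - {"dp":[41,117.5,20],"roll":0,"jaw":0}

```text
time_s: 5.8
tcp_pos: [0.4219, 0.1331, 0.1334]
eef_rot: [-180.0, -0.1, -163.8]
contact_force: [1.2, 0.3, -0.1]
gripper_width: 0.0005
gripper_force: 0.0
```

```bash
python3 go.py .4232 .1335 .094 -163.9
```

```text
t 5.8 p [0.4219 0.1331 0.1334] rot [-1.7996e+02 -1.3000e-01 -1.6382e+02] F [ 1.17  0.27 -0.1 ]
dp [-1.3 -0.  39.4] roll 0.0014
```

send_rows:
  steps:
    - {"dp":[0,0,20],"roll":0,"jaw":0}
    - {"dp":[0,0,39],"roll":0,"jaw":0}
    - {"dp":[0,0,39],"roll":0,"jaw":0}

```text
time_s: 6.18
tcp_pos: [0.4227, 0.1326, 0.0945]
eef_rot: [-179.9, -0.1, -163.9]
contact_force: [-0.3, -0.2, 1.1]
gripper_width: 0.0007
gripper_force: 0.0
```

```bash
python3 go.py .4232 .1335 .083 -163.9; python3 - <<'E'
from plant import r
import cv2,numpy as np
a=r.capture("side")["image"][180:320,130:320];b=r.capture("scene")["image"][130:270,270:460]
f=lambda x:cv2.resize(x,(400,295),interpolation=cv2.INTER_CUBIC)
cv2.imwrite("pics/w4.png",np.hstack([f(a),f(b)]))
E
```

```text
t 6.17 p [0.4227 0.1326 0.0945] rot [-1.7993e+02 -1.3000e-01 -1.6391e+02] F [-0.3  -0.23  1.08]
dp [-0.7  0.7 11.5] roll -0.0001
```

View pics/w4.png

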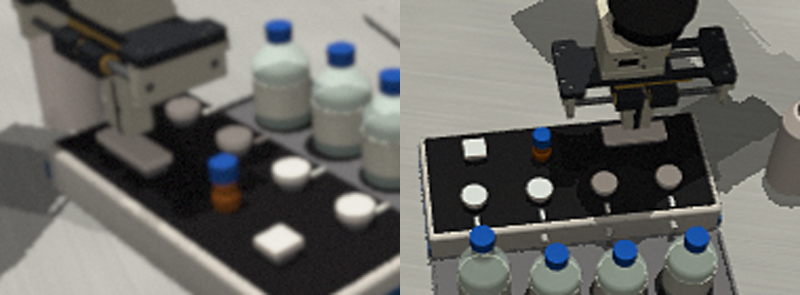

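The fingertips are over the start bar, at side crop (130,145) and scene crop (635,133). Key 3 is back up and the vial is still standing, so I lower to contact and press.

send_rows:
  steps:
    - {"dp":[-1,0.5,6],"roll":0,"jaw":0}
    - {"dp":[-1,0.5,11],"roll":0,"jaw":0}
    - {"dp":[-1,0.5,14.5],"roll":0,"jaw":0}
    - {"dp":[-1,0.5,14.5],"roll":0,"jaw":0}

```text
time_s: 6.78
tcp_pos: [0.4238, 0.1342, 0.0801]
eef_rot: [-180.0, -0.0, -163.8]
contact_force: [-1.3, -0.0, 1.5]
gripper_width: 0.0005
gripper_force: 0.5
```

send_rows:
  steps:
    - {"dp":[0,0,1.5],"roll":0,"jaw":0}
    - {"dp":[0,0,3],"roll":0,"jaw":0}
    - {"dp":[0,0,4.5],"roll":0,"jaw":0}
    - {"dp":[0,0,4.5],"roll":0,"jaw":0}
    - {"dp":[0,0,4.5],"roll":0,"jaw":0}

```text
time_s: 7.4
tcp_pos: [0.4239, 0.1343, 0.0758]
eef_rot: [-180.0, -0.0, -163.9]
contact_force: [-1.0, -0.6, 4.5]
gripper_width: 0.0008
gripper_force: 1.8
```

send_rows:
  steps:
    - {"dp":[0,0,1.7],"roll":0,"jaw":0}
    - {"dp":[0,0,1.7],"roll":0,"jaw":0}
    - {"dp":[0,0,1.7],"roll":0,"jaw":0}

```text
time_s: 7.78
tcp_pos: [0.4239, 0.1343, 0.0741]
eef_rot: [-180.0, -0.0, -163.9]
contact_force: [-2.3, -0.7, 5.1]
gripper_width: 0.0003
gripper_force: 2.3
```

send_rows:
  steps:
    - {"dp":[0,0,-6],"roll":0,"jaw":0}
    - {"dp":[0,0,-20],"roll":0,"jaw":0}
    - {"dp":[0,0,-70],"roll":0,"jaw":0}
    - {"dp":[0,0,-130],"roll":0,"jaw":0}
    - {"dp":[0,0,-150],"roll":0,"jaw":0}

```text
time_s: 8.4
tcp_pos: [0.4253, 0.1353, 0.2281]
eef_rot: [179.9, 0.3, -163.8]
contact_force: [0.1, -0.3, -0.6]
gripper_width: 0.0002
gripper_force: 0.0
```

send_rows:
  steps:
    - {"dp":[0,0,0],"roll":0,"jaw":0}
    - {"dp":[0,0,0],"roll":0,"jaw":0}

```text
time_s: 8.65
tcp_pos: [0.4234, 0.1341, 0.2232]
eef_rot: [180.0, -0.1, -163.9]
contact_force: [-0.3, -0.7, -0.1]
gripper_width: 0.0006
gripper_force: 0.0
```

```bash
python3 - <<'E'
from plant import r
import cv2
cv2.imwrite("pics/s5.png",r.capture("side")["image"])
E
```

```text
(no output)
```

View pics/s5.png

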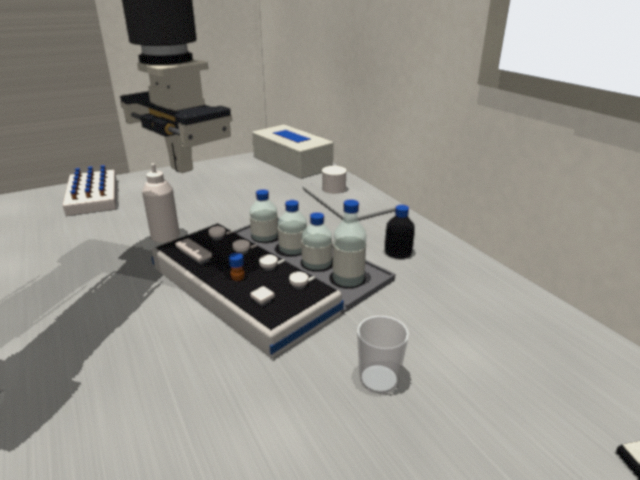

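The final side view shows everything standing where it was: tall bottle (350,245), vial (237,267), wash bottle (160,205) and beaker (381,355). The keys are up and the gripper is clear.

```bash
python3 -c "
from plant import r
print(r.close_job())"
```

```text
the job is handed in; nothing more can be done
None
```

I pressed and released key 3 (in line with the tall bottle), then the start bar, each to about 6 mm at about 5 N, withdrew with nothing else disturbed, and handed the job in at about 9 s; no verdict was returned.

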